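# Scoop the last two green caps out of the bin corner in the dispensary

### The arm

A 6-joint arm with a two-finger parallel gripper is mounted at the origin on the work surface. World frame = base frame: x ahead of the robot, y to its left, z up, the work surface at z = 0. Lengths are in m, angles in rad, forces in N, time in s.
With the tool pointing down it reaches from about 0.25 to 0.725 m from the base axis. Payload 4 kg.
Tool frame: the origin (TCP) lies midway between the tips of the shut fingers; the grasp point (between the pads) lies bot.pinch_z behind it (bot.pinch_z is the distance from the TCP to the grasp point, in m); z points along the fingers, y is the line along which they close (so a half turn about z gives the same grasp; the last joint's range is limited). The gripper opens to 85 mm and grips with 20 to 120 N. Pads are 22 mm wide; open, the fingers measure 114 mm over their backs; the gripper's body (76 mm by 85 mm) begins 54 mm behind the grasp point. The pads swing forward as they close: fully open they stand 13 mm farther back than shut.
Start: joints at [-1.173, 0.241, 0.005, 1.335, 0, 1.571], TCP at [0.194, -0.461, 0.231] pointing down, gripper open.
Joint ranges: [-2.72, 2.72], [-1.05, 1.87], [-1.09, 1.28], [-1.99, 2.15], [-1.42, 1.44], [-3.14, 3.14]. Speed limits (rad/s): [2.79, 2.79, 3.14, 3.14, 3.14, 3.14].

### API

Orientations are given as a unit quaternion [x, y, z, w].
In Python, from workcell import bot gives the robot as it stands.
- The arm moves only by the tool jog_arm, called after "Emit:" as name([rows], argument=value, ...), one row to a line, values as JSON. Schema: {"type":"object","properties":{"deltas":{"type":"object","properties":{"motion":{"type":"array","items":{"type":"array","items":{"type":"number"},"minItems":7,"maxItems":7},"minItems":1,"maxItems":10}},"additionalProperties":false,"required":["motion"]},"only":{"type":"string"},"quiet":{"type":"boolean"},"lines":{"type":"string"}},"required":["deltas"],"additionalProperties":false}. deltas is an object whose key "motion" holds a list of rows, 1 to 10 of them, each of 7 numbers: a rotation vector rx, ry, rz in parts of the range, where 1.0 means 2 pi rad, then dx, dy, dz in shares of 0.6 m (1.0 is 0.6 m), then the finger opening in m; each row is the pose to reach, as a shift and turn from the pose commanded when the call began, along the tool's axes at that moment; what a row does not reach only later rows make up. A row lasts 1/8 s, in which the tool goes at most 0.0625 m and 0.188 rad, less where a joint would pass 70% of its speed; a pose out of reach is approached as far as the arm can. The fingers move at their own pace and stop on an object; the grip force is fixed at half the most. Time passes only in rows, so rows that do not move let the fingers close. The tool returns the time, the measured TCP pose, the force, the opening and the grip force at its end. only (a regular expression) keeps the lines of the reply that match it, lines (a string "A,B") keeps lines A to B, and quiet returns only ok. Shift and turn numbers lie between -1 and 1, and a call with a number outside is refused. Input that does not fit is refused with a message, and nothing moves.
- bot.get_obs(): the state, without advancing time (a new reading comes with each control period).
- bot.camera(name): name is "scene" or "top"; returns the picture (384x512x3 uint8, red, green, blue); there is no depth.
- bot.calibration(name): a dict with "mtx" (3x3 intrinsics, pixels), "k1" (the pictures are not rectified: a ray, as slopes to the right and down, at radius r is drawn at 1 + k1 r^2 times it, then the intrinsics apply), "R" (3x3) and "t" (3): a world point X has camera coordinates R X + t. Camera axes: x right, y down, z forward; pixel columns grow to the right and rows downward; lengths in m; the calibration is good to about 2 mm. A picture is of the moment at which its call begins. calibration takes no time and is no camera call.
- bot.job_done(): hands the job in; it is judged then, once.
The state is a dict: "clock": time; "joint_pos": joint angles; "joint_vel": joint speeds; "tau": joint torques, N m; "eef_pos": TCP position; "tool_rot": TCP orientation; "ft_force": force on the tool from outside, world axes, zero at the start; "ft_torque": the same for the moment, N m; "grip_width": finger opening in m; "grasp_force": force on a finger pad.
Only numpy, scipy, OpenCV 4.12 (cv2) and the standard library are available. Lean on these libraries where they do the work, as an engineer would, in place of code of your own. Each camera call takes 0.05 s, during which the arm holds its last target. There are 200 camera calls.

### The job

With the blue-handled scoop, gather both green bottle caps out of the grey bin: push the scoop along the bin floor into the corner where the caps lie, so that the walls of the corner hold them while they ride up into the scoop. Then put the scoop down flat on the desk, about where it stood at the start, with both caps still in it. Do not touch the caps with the fingers.

Things in the scene. Friction and masses are not known exactly. Their poses are not given: they have to be found in the camera images.
- scoop: Slick metal scoop, blue handle, 140 g (mm). Origin: centre of pan's underside; +x out of the open mouth (faces away from robot at start), z up. Pan x -45..45, y -44..44; floor 1.6 thick, its front edge slips under the caps; side walls 24 high for x < 29, back wall 30 high. Handle bar along x over the pan: x -43..21, 16 thick in y, z 70..100; grip from above near x -11, z 90. Red scoop: not used.
- bin: Slick grey open bin fixed to the desk (mm); a yellow bin (orange caps) is a bystander; they may swap. Origin: centre of underside; x along its long side away from the robot, y left, z up. Outside 250 (x) by 190 (y) by 45 high, walls and floor 5 thick: floor at z 5, far wall at x 120, left wall at y 90. Caps lie near the far left corner (+x, +y): 17..75 from the far, 24..62 from the left wall.
- cap_a: Loose green ribbed bottle cap, the one nearer the left wall of the grey bin: 24 mm across, 16 mm high, 12 g, lower edge bevelled (4.5 mm in, 2.2 mm up) so that the scoop's edge slips under once a wall holds it from behind. Origin: centre of its underside; z up.
- cap_b: The second green bottle cap, the same as cap_a, about 30 mm farther from the left wall.

How it is judged:
By the outcome, as a careful person would: the job done as asked, in the order asked, and still so for the second after the job is handed in, with the robot touching nothing.
It also fails if it takes over 48 s, if anything falls off the work surface, if the arm or the gripper's body presses on something with over 40 N, if the wrist force passes 120 N, or if a joint passes its speed limit or range.

## Working session

There is one attempt and no reset: what is moved stays moved. The work goes in short steps, Python scripts to look and compute and a tool call to move; the robot and the scene stay as the last step left them, time stands still between calls to the robot, and variables do not carry over. Pictures are saved under pics/ and viewed, at most 10 in all, crops included, and the job is handed in when it is done.

```bash
ls; mkdir -p pics; python3 - <<'E'
from workcell import bot
import cv2,numpy as np
for n in("scene","top"):
    im=bot.camera(n); cv2.imwrite(f"pics/{n}0.png",im[:,:,::-1])
    c=bot.calibration(n); print(n,c)
o=bot.get_obs(); print(o, bot.pinch_z)
E
```

```text
pics
workcell.py
scene {'mtx': array([[364.77245892,   0.        , 256.07786713],
       [  0.        , 364.77245892, 194.14483451],
       [  0.        ,   0.        ,   1.        ]]), 'k1': -0.0981925233464951, 'R': array([[ 0.8488771 ,  0.52820138,  0.02027251],
       [ 0.31479221, -0.47435181, -0.82212908],
       [-0.42463341,  0.70426818, -0.56894006]]), 't': array([-0.47312914, -0.11905178,  0.90061306])}
top {'mtx': array([[419.29585538,   0.        , 252.38067855],
       [  0.        , 419.29585538, 188.77417268],
       [  0.        ,   0.        ,   1.        ]]), 'k1': -0.049653557835271096, 'R': array([[-0.00933352, -0.999943  , -0.00518482],
       [-0.97857449,  0.01020034, -0.20564029],
       [ 0.20568145,  0.00315438, -0.97861391]]), 't': array([0.01614215, 0.55562917, 0.80767441])}
{'clock': 0.1, 'joint_pos': array([-1.17299519e+00,  2.41367137e-01,  3.84187429e-03,  1.33516324e+00,
        7.29213165e-06,  1.57078688e+00]), 'joint_vel': array([ 0.00049413, -0.00261212,  0.00251238, -0.00068603, -0.00068387,
       -0.00063508]), 'tau': array([-4.24474529e-04, -3.73137474e+01,  2.53010005e+01,  1.08107945e-02,
       -2.14827469e-05,  4.84653725e-06]), 'eef_pos': array([ 0.19348135, -0.46044084,  0.2304807 ]), 'tool_rot': array([ 9.80283038e-01,  1.97596231e-01, -1.83360428e-04, -9.28155915e-04]), 'ft_force': array([ 0.75265297, -0.23333656, -1.04502411]), 'ft_torque': array([ 0.03592608,  0.01536409, -0.00140537]), 'grasp_force': 0.0, 'grip_width': 0.08554817400266196} 0.0187
```

View pics/scene0.png

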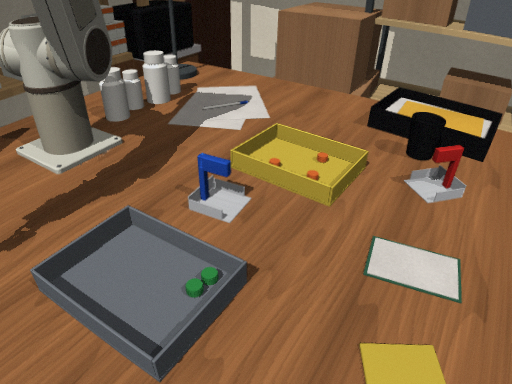

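View pics/top0.png

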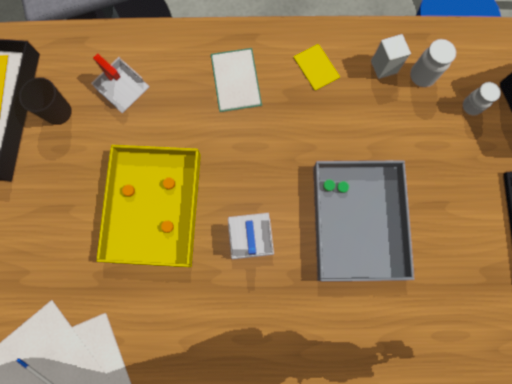

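The scene view shows the blue scoop near (220,190) and the grey bin near (140,280), with green caps at (195,287) and (210,274). In the top view the scoop is near (250,236), the grey bin spans (316..411,162..281), and the caps are at (329,186) and (343,187).

```bash
cat > h.py <<'E'
from workcell import bot
import cv2,numpy as np
from scipy.optimize import least_squares
def D(c): return np.array([c['k1'],0,0,0,0.])
def ray(n,uv):
    c=bot.calibration(n)
    p=cv2.undistortPoints(np.array(uv,float).reshape(-1,1,2),c['mtx'],D(c)).reshape(-1,2)
    d=np.c_[p,np.ones(len(p))]@c['R']; return -c['R'].T@c['t'],d
def plane(n,uv,z):
    o,d=ray(n,uv); return o+d*((z-o[2])/d[:,2])[:,None]
def tri(a,b):
    (o1,d1),(o2,d2)=ray("top",a),ray("scene",b); d1,d2=d1[0],d2[0]
    s=np.linalg.lstsq(np.c_[d1,-d2],o2-o1,rcond=None)[0]
    p,q=o1+s[0]*d1,o2+s[1]*d2; return (p+q)/2,np.linalg.norm(p-q)
def proj(n,X):
    c=bot.calibration(n); return cv2.projectPoints(np.array(X,float).reshape(-1,1,3),cv2.Rodrigues(c['R'])[0],c['t'],c['mtx'],D(c))[0].reshape(-1,2)
def blobs(im,lo,hi,amin=20):
    m=cv2.inRange(cv2.cvtColor(im,cv2.COLOR_RGB2HSV),lo,hi)
    n,_,st,ce=cv2.connectedComponentsWithStats(m)
    return m,[(st[i],ce[i]) for i in range(1,n) if st[i][4]>=amin]
GREEN=((50,120,50),(75,255,255)); BLUE=((105,130,60),(125,255,255))
E
cat > m.py <<'E'
from h import *
np.set_printoptions(precision=4,suppress=True)
I={n:cv2.cvtColor(cv2.imread(f"pics/{n}0.png"),cv2.COLOR_BGR2RGB) for n in("top","scene")}
for n in I:
    print(n,'green',[(s[4],c) for s,c in blobs(I[n],*GREEN,10)[1]]); 
    m,b=blobs(I[n],*BLUE,40); print(n,'blue',[(s,c) for s,c in b])
    for s,c in b:
        if n=="top" and 200<c[0]<300 and c[1]>100:
            k=(m[s[1]:s[1]+s[3],s[0]:s[0]+s[2]]); cn=cv2.findContours(k,0,2,offset=(int(s[0]),int(s[1])))[0]; print(cv2.minAreaRect(np.vstack(cn)))
# bin, top view: grey low saturation region
h=cv2.cvtColor(I["top"],cv2.COLOR_RGB2HSV); m=((h[:,:,1]<90)).astype(np.uint8)*255
m=cv2.morphologyEx(m,cv2.MORPH_OPEN,np.ones((3,3)))
for c in cv2.findContours(m,0,2)[0]:
    a=cv2.contourArea(c); x,y,w,hh=cv2.boundingRect(c)
    if a>300 and 200<x<420 and 100<y<300:
        q=cv2.approxPolyDP(c,.03*cv2.arcLength(c,1),True).reshape(-1,2); print('reg',a,cv2.minAreaRect(c),q.tolist()); 
        for z in (0,.024,.045): print(z,plane("top",q,z)[:,:2].tolist())
big=[cv2.resize(I["top"][145:295,215:425],None,fx=3.6,fy=3.6,interpolation=2),cv2.resize(I["scene"][135:365,20:270],None,fx=2.6,fy=2.6,interpolation=2)]
cv2.imwrite("pics/c1.png",big[0][:,:,::-1]);cv2.imwrite("pics/c2.png",big[1][:,:,::-1]);print(big[0].shape,big[1].shape)
E
python3 m.py
```

```text
top green [(np.int32(96), array([328.9792, 184.9479])), (np.int32(89), array([342.6517, 186.5506]))]
top blue [(array([ 418,    0,   82,   16, 1230], dtype=int32), array([459.1073,   7.5122])), (array([246, 221,   9,  33, 197], dtype=int32), array([250.2944, 237.0711]))]
((250.3232879638672, 237.07122802734375), (32.24291229248047, 6.071717739105225), 83.9909896850586)
scene green [(np.int32(516), array([201.4845, 281.6202]))]
scene blue [(array([198, 153,  32,  47, 700], dtype=int32), array([210.7771, 169.5171]))]
reg 1761.0 ((250.0426788330078, 235.38414001464844), (42.95786666870117, 43.28915786743164), 83.6598129272461) [[268, 213], [228, 217], [231, 258], [273, 254]]
0 [[0.5136251274043723, -0.022680679283321625], [0.5057116652989948, 0.0644702120889058], [0.4173916061513033, 0.05788935440893799], [0.42500016993039447, -0.03189683132741118]]
0.024 [[0.5100208341109836, -0.02186878393876192], [0.5023172909565528, 0.06297027179853096], [0.4163400817419168, 0.056563983317494265], [0.423746814551775, -0.030840460815965337]]
0.045 [[0.5068670774792685, -0.02115837551227218], [0.49934
[... 159 characters left out ...]
220.407470703125), (121.74311065673828, 96.33698272705078), 88.15238952636719) [[404, 161], [316, 162], [319, 280], [413, 279]]
0 [[0.6281301994776187, -0.33045643754309867], [0.6276006407406722, -0.13198552022725069], [0.3693694115678037, -0.12815690968507476], [0.3684140514748771, -0.3286776665302767]]
0.024 [[0.6214884512387716, -0.32148023137726495], [0.6209729400088511, -0.1282741155100817], [0.36959176306442165, -0.12454706581420721], [0.3686617456326228, -0.31974864549530146]]
0.045 [[0.6156769215297805, -0.31362605098216045], [0.6151737018685076, -0.12502663638255884], [0.36978632062396244, -0.12138845242719809], [0.36887847802065027, -0.3119357520896981]]
(540, 756, 3) (598, 650, 3)
```

View pics/c1.png

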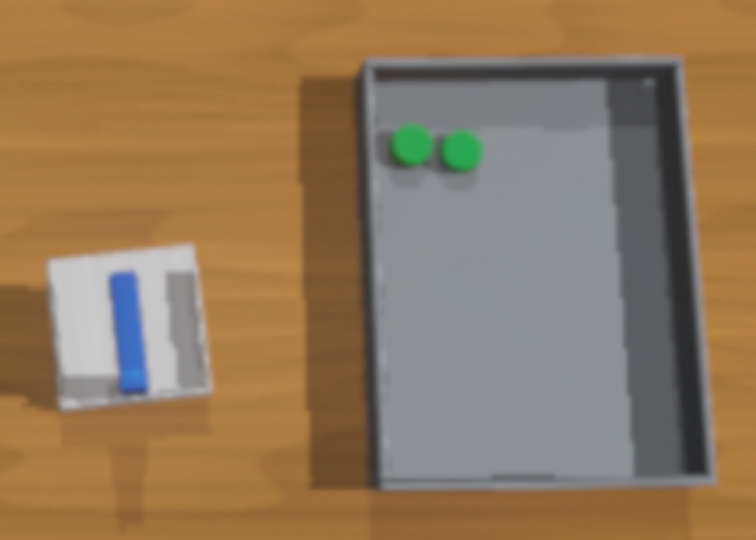

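View pics/c2.png

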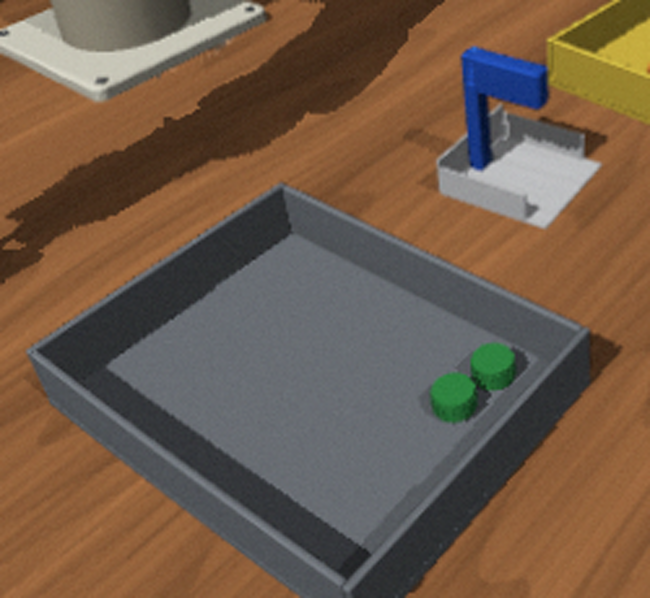

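The crops show the rim corners, both caps (top crop (411,145) and (461,150), scene crop (494,356) and (454,388)), and the blue handle bar with its open end towards +x. Next I triangulate these.

```bash
cat > m2.py <<'E'
from h import *
np.set_printoptions(precision=4,suppress=True)
T=lambda p:np.array(p)/3.6+[215,145]-.36
S=lambda p:np.array(p)/2.6+[20,135]-.3
for n,a,b in [("FL",(366,62),(587,330)),("FR",(681,61),(347,590)),("NR",(714,484),(31,353)),("NL",(379,486),(284,184)),
  ("cap_a",(411,145),(494,353)),("cap_b",(461,150),(454,385)),("handle",(128,331),(507,58)),("panFL",(48,259),(601,167)),("panFR",(193,245),(545,227))]:
    print(n,*tri(T(a),S(b)))
I=cv2.cvtColor(cv2.imread("pics/top0.png"),cv2.COLOR_BGR2RGB)
for s,c in blobs(I,*GREEN)[1]: print('cap@.019',plane("top",c,.019))
m,_=blobs(I,*BLUE); m[:100]=0; (c,wh,a)=cv2.minAreaRect(cv2.findNonZero(m)); p=plane("top",cv2.boxPoints((c,wh,a)),.1); print('handle box@.1',p,plane("top",c,.1))
vx=cv2.fitLine(cv2.findNonZero(m),2,0,.01,.01).ravel(); q=plane("top",[vx[2:]-14*vx[:2],vx[2:]+14*vx[:2]],.1); d=q[1]-q[0]; print('ang',np.arctan(d[1]/d[0]))
E
python3 m2.py
```

```text
FL [ 0.6159 -0.1255  0.0447] 0.0007870600312339346
FR [ 0.6151 -0.3129  0.0441] 0.0014155688183371243
NR [ 0.3692 -0.3117  0.043 ] 0.0020412946362057035
NL [ 0.3705 -0.1234  0.0441] 0.00013072979043376426
cap_a [ 0.5702 -0.1532  0.0243] 0.001699307573489061
cap_b [ 0.5665 -0.1835  0.0237] 0.0005502756145465111
handle [0.4543 0.0165 0.1015] 0.0029643838379646618
panFL [0.506  0.0641 0.0005] 0.0014256682689646847
panFR [ 0.5139 -0.023   0.0034] 0.00035755066604199173
cap@.019 [[ 0.5706 -0.1551  0.019 ]]
cap@.019 [[ 0.5668 -0.1846  0.019 ]]
handle box@.1 [[ 0.2275  0.4504  0.1   ]
 [ 0.4862  0.0155  0.1   ]
 [ 0.4362 -0.0138  0.1   ]
 [ 0.1825  0.4172  0.1   ]] [[0.3316 0.2205 0.1   ]]
ang -1.074815031530858
```

The heights agree with the text: rim 0.044, caps about 0.024, handle top 0.101. The scoop origin is about (0.465, 0.0165) with yaw 0.09. The bin centre is (0.4927, -0.2184) with yaw -0.006. Next I move above the handle.

Units first: shifts go in shares of 0.6 m and turns go in shares of 2 pi rad. So 0.425 m / 0.6 = 0.7083, -0.338 m / 0.6 = -0.5633, 0.308 rad / 6.2832 = 0.049.

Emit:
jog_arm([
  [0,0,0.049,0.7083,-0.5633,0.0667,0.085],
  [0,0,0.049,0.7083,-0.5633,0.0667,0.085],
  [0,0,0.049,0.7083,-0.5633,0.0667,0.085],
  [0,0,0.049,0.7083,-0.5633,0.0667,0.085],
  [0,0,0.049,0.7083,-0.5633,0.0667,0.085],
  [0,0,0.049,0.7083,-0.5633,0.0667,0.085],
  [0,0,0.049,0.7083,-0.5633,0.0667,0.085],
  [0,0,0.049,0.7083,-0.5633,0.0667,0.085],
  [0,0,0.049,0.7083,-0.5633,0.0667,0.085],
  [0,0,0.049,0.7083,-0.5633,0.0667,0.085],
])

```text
refused: deltas: the value is not of type 'object' (schema: type "object"). Nothing was moved.
```

Nothing moved. I misread the format; it is an object with the rows under "motion". Resending.

Emit:
jog_arm(deltas={"motion": [[0,0,0.049,0.7083,-0.5633,0.0667,0.085],[0,0,0.049,0.7083,-0.5633,0.0667,0.085],[0,0,0.049,0.7083,-0.5633,0.0667,0.085],[0,0,0.049,0.7083,-0.5633,0.0667,0.085],[0,0,0.049,0.7083,-0.5633,0.0667,0.085],[0,0,0.049,0.7083,-0.5633,0.0667,0.085],[0,0,0.049,0.7083,-0.5633,0.0667,0.085],[0,0,0.049,0.7083,-0.5633,0.0667,0.085],[0,0,0.049,0.7083,-0.5633,0.0667,0.085],[0,0,0.049,0.7083,-0.5633,0.0667,0.085]]})

```text
clock: 1.35
eef_pos: [0.4553, 0.018, 0.1904]
tool_rot: [0.999, 0.048, -0.001, -0.0]
ft_force: [0.3, -0.5, 0.8]
grip_width: 0.0849
grasp_force: 0.0
```

```bash
cat > s.py <<'E'
from h import *
np.set_printoptions(precision=4,suppress=True)
def st():
    o=bot.get_obs(); from scipy.spatial.transform import Rotation as R
    r=R.from_quat(o['tool_rot']); M=r.as_matrix()
    print(o['clock'],o['eef_pos'],'yaw %.4f'%np.arctan2(M[1,0],M[0,0]),'z',M[:,2],'F',o['ft_force'],'w',o['grip_width'],o['grasp_force']); return o,M
def to(x,y,z):
    o,M=st(); print('tool delta',M.T@(np.array([x,y,z])-o['eef_pos']))
E
python3 -c "
from s import *
to(.454,.016,.071)"
```

```text
1.35 [0.4553 0.018  0.1904] yaw 0.0955 z [-0.0011  0.0003 -1.    ] F [ 0.299  -0.54    0.8499] w 0.08486756590306536 0.0
tool delta [-0.0013  0.0019  0.1194]
```

In the tool's units: 0.119 m / 0.6 = 0.1983, 0.1 m / 0.6 = 0.1667.

Emit:
jog_arm(deltas={"motion": [[0,0,0,-0.0017,0.0017,0.0833,0.085],[0,0,0,-0.0017,0.0017,0.1667,0.085],[0,0,0,-0.0017,0.0017,0.1983,0.085],[0,0,0,-0.0017,0.0017,0.1983,0.085],[0,0,0,-0.0017,0.0017,0.1983,0.01],[0,0,0,-0.0017,0.0017,0.1983,0.01],[0,0,0,-0.0017,0.0017,0.1983,0.01],[0,0,0,-0.0017,0.0017,0.1983,0.01],[0,0,0,-0.0017,0.0017,0.1983,0.01],[0,0,0,-0.0017,0.0017,0.1983,0.01]]})

```text
clock: 2.6
eef_pos: [0.4545, 0.0143, 0.0731]
tool_rot: [0.999, 0.045, 0.001, 0.0]
ft_force: [0.3, 1.3, 5.7]
grip_width: 0.015
grasp_force: 59.2
```

```bash
python3 -c "
from s import *
st()
cv2.imwrite('pics/g.png',np.hstack([cv2.resize(bot.camera('scene')[110:260,140:300],None,fx=2.4,fy=2.4),cv2.resize(bot.camera('top')[165:315,170:330],None,fx=2.4,fy=2.4)])[:,:,::-1])"
```

```text
2.6 [0.4545 0.0143 0.0731] yaw 0.0899 z [ 0.0018 -0.     -1.    ] F [0.261  1.2654 5.7188] w 0.015039643434168611 59.24774408340454
```

View pics/g.png

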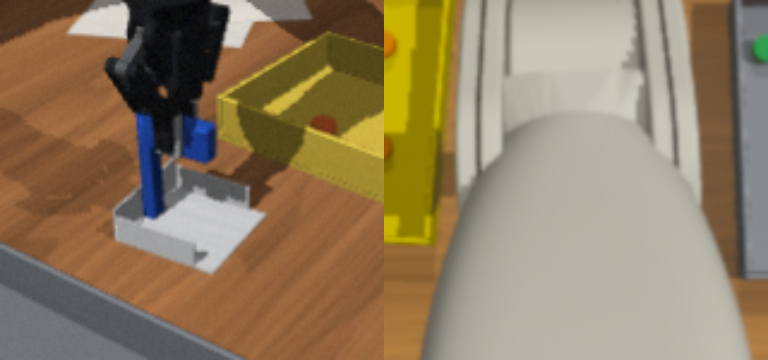

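The scoop is held by its handle bar, still flat on the desk; pan front corners are at crop (265,214) and (212,272). I lift it and carry it over the grey bin.

In the tool's units: 0.195 m / 0.6 = 0.325, 0.09 m / 0.6 = 0.15, 0.096 rad / 6.2832 = 0.0153.

Emit:
jog_arm(deltas={"motion": [[0,0,0,0,0,-0.0833,0.01],[0,0,0,0,0,-0.1667,0.01],[0,0,0.008,-0.0033,0.0667,-0.1667,0.01],[0,0,0.0153,-0.005,0.15,-0.1667,0.01],[0,0,0.0153,-0.005,0.2333,-0.1667,0.01],[0,0,0.0153,-0.005,0.2833,-0.1667,0.01],[0,0,0.0153,-0.005,0.325,-0.1667,0.01],[0,0,0.0153,-0.005,0.325,-0.1667,0.01],[0,0,0.0153,-0.005,0.325,-0.1667,0.01]]})

```text
clock: 3.82
eef_pos: [0.4676, -0.1797, 0.1717]
tool_rot: [1.0, -0.003, -0.001, -0.0]
ft_force: [-0.8, -0.2, -1.6]
grip_width: 0.0152
grasp_force: 58.9
```

```bash
python3 -c "
from s import *
print(plane('scene',[(250.4,199.2),(228.3,223.3)],0.001))
st()
im=bot.camera('scene');cv2.imwrite('pics/l0.png',im[:,:,::-1])
cv2.imwrite('pics/l.png',cv2.resize(im[130:370,20:280],None,fx=2.5,fy=2.5,interpolation=2)[:,:,::-1])"
```

```text
[[ 0.5057  0.0616  0.001 ]
 [ 0.5129 -0.0245  0.001 ]]
3.825 [ 0.4676 -0.1797  0.1717] yaw -0.0061 z [-0.0015  0.001  -1.    ] F [-0.8036 -0.2087 -1.6252] w 0.015240316733095234 58.89179527759552
```

View pics/l.png

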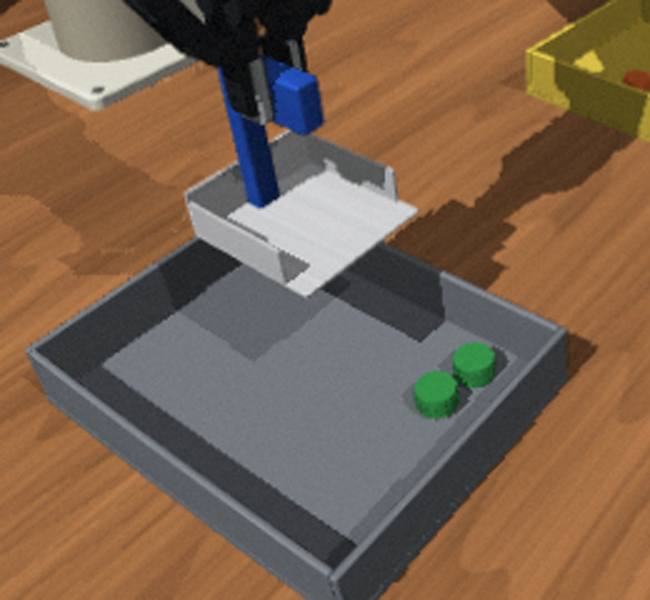

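The scoop hangs over the bin with front pan corners at crop (417,211) and (303,296). The handle post runs from (225,70) to (262,205), so I check for a pitch in the grip.

```bash
python3 -c "
from s import *
C=lambda p:np.array(p)/2.5+[20,130]-.3
pts=C([(417,211),(303,296)])
for z in (.08,.09,.099): p=plane('scene',pts,z);print(z,p[:,:2].tolist(),np.linalg.norm(p[0]-p[1]))
# expected pixels for flat scoop: origin TCP+11mm, bottom z .0986
o=np.array([.4676+.011,-.1797,.0986])
for n,l in dict(fl=(.045,.044,0),fr=(.045,-.044,0),bl=(-.045,.044,.03),br=(-.045,-.044,.03),blb=(-.045,.044,0),brb=(-.045,-.044,0),htopfl=(.021,.008,.1),htopfr=(.021,-.008,.1),hbotfr=(.021,-.008,.07)).items(): print(n,(proj('scene',o+np.array(l))[0]+.3-[20,130])*2.5)
"
```

```text
0.08 [[0.5041961698669366, -0.11950299328620206], [0.5018993536352429, -0.21207114928724335]] 0.09259664610683957
0.09 [[0.5134181884971291, -0.12884113164744776], [0.5111881187502885, -0.21871921652431411]] 0.08990574704772196
0.099 [[0.5217180052643022, -0.1372454561725689], [0.5195480073538297, -0.22470247703767787]] 0.08748393789451617
fl [421.2911 211.2844]
fr [310.0734 298.4747]
bl [303.9826 121.7012]
br [185.2512 193.899 ]
blb [311.4813 162.3112]
brb [197.6692 236.6552]
htopfl [321.3366  74.4651]
htopfr [297.6733  87.8273]
hbotfr [306.9931 138.8348]
```

The hanging scoop matches a flat pose to about 2 mm, with its front edge about 54 mm ahead of the TCP. I lower it into the bin.

In the tool's units: 0.092 m / 0.6 = 0.1533, -0.0015 m / 0.6 = -0.0025.

Emit:
jog_arm(deltas={"motion": [[0,0,0,0,-0.0025,0.0667,0.01],[0,0,0,0,-0.0025,0.1167,0.01],[0,0,0,0,-0.0025,0.1417,0.01],[0,0,0,0,-0.0025,0.15,0.01],[0,0,0,0,-0.0025,0.1533,0.01],[0,0,0,0,-0.0025,0.1533,0.01],[0,0,0,0,-0.0025,0.1533,0.01]]})

```text
clock: 4.75
eef_pos: [0.4688, -0.179, 0.0811]
tool_rot: [1.0, -0.003, 0.001, 0.0]
ft_force: [0.1, 0.1, -1.1]
grip_width: 0.0147
grasp_force: 58.9
```

```bash
python3 -c "
from s import *
st()"
```

```text
4.75 [ 0.4688 -0.179   0.0811] yaw -0.0063 z [ 0.0015 -0.0006 -1.    ] F [ 0.1414  0.0937 -1.1333] w 0.014705504441925001 58.8897567987442
```

Emit:
jog_arm(deltas={"motion": [[0,0,0,0,0,0.0017,0.01],[0,0,0,0,0,0.0033,0.01],[0,0,0,0,0,0.0033,0.01]]})

```text
clock: 5.12
eef_pos: [0.4681, -0.1788, 0.0782]
tool_rot: [1.0, -0.003, -0.0, -0.0]
ft_force: [-0.9, 0.4, -1.1]
grip_width: 0.0152
grasp_force: 58.9
```

In the tool's units: 0.001 m / 0.6 = 0.0017.

Emit:
jog_arm(deltas={"motion": [[0,0,0,0,0,0.0017,0.01],[0,0,0,0,0,0.0017,0.01]]})

```text
clock: 5.38
eef_pos: [0.4685, -0.1789, 0.0781]
tool_rot: [1.0, -0.003, 0.001, 0.0]
ft_force: [-1.8, -0.7, 5.3]
grip_width: 0.0149
grasp_force: 59.8
```

Emit:
jog_arm(deltas={"motion": [[0,0,0,0,0,0.0017,0.01],[0,0,0,0,0,0.0017,0.01]]})

```text
clock: 5.62
eef_pos: [0.4689, -0.179, 0.0781]
tool_rot: [1.0, -0.003, 0.001, 0.0]
ft_force: [-3.3, 1.1, 10.7]
grip_width: 0.0148
grasp_force: 60.7
```

Emit:
jog_arm(deltas={"motion": [[0,0,0,0.0133,0,0,0.01],[0,0,0,0.0267,0,0,0.01],[0,0,0,0.04,0,0,0.01],[0,0,0,0.0533,0,0,0.01],[0,0,0,0.065,0,0,0.01],[0,0,0,0.0767,0,0,0.01],[0,0,0,0.0867,0,0,0.01],[0,0,0,0.0967,0,0,0.01]]})

```text
clock: 6.62
eef_pos: [0.527, -0.1797, 0.0781]
tool_rot: [1.0, -0.003, 0.001, 0.001]
ft_force: [-2.7, -1.3, 9.3]
grip_width: 0.0151
grasp_force: 60.4
```

Emit:
jog_arm(deltas={"motion": [[0,0,0,0.0067,0,0,0.01],[0,0,0,0.0133,0,0,0.01],[0,0,0,0.02,0,0,0.01],[0,0,0,0.0267,0,0,0.01],[0,0,0,0.0333,0,0,0.01]]})

```text
clock: 7.25
eef_pos: [0.5469, -0.1798, 0.0781]
tool_rot: [1.0, -0.003, 0.001, 0.001]
ft_force: [-2.9, 0.3, 9.9]
grip_width: 0.0154
grasp_force: 60.4
```

```bash
python3 -c "
from s import *
st()
im=bot.camera('scene')
cv2.imwrite('pics/p.png',cv2.resize(im[190:320,100:280],None,fx=4,fy=4,interpolation=2)[:,:,::-1])"
```

```text
7.25 [ 0.5469 -0.1798  0.0781] yaw -0.0065 z [ 0.0021 -0.0012 -1.    ] F [-2.8947  0.2803  9.9227] w 0.015437698852339475 60.38308382034302
```

View pics/p.png

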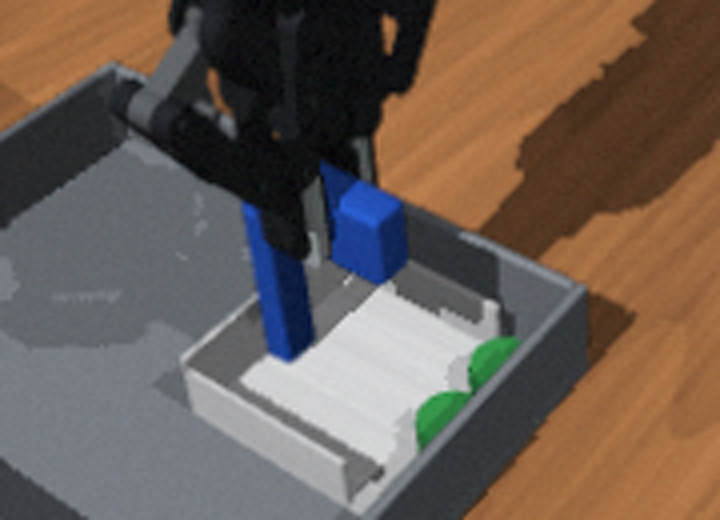

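The caps at crop (495,365) and (440,415) are against the far wall with the pan lip beneath or close to them. I keep pushing gently until the lip meets the wall.

In the tool's units: 0.009 m / 0.6 = 0.015, 0.006 m / 0.6 = 0.01.

Emit:
jog_arm(deltas={"motion": [[0,0,0,0.005,0,0,0.01],[0,0,0,0.01,0,0,0.01],[0,0,0,0.015,0,0,0.01],[0,0,0,0.015,0,0,0.01]]})

```text
clock: 7.8
eef_pos: [0.5563, -0.1798, 0.0781]
tool_rot: [1.0, -0.003, 0.001, 0.001]
ft_force: [-1.5, -0.7, 9.2]
grip_width: 0.0149
grasp_force: 60.2
```

Emit:
jog_arm(deltas={"motion": [[0,0,0,0.0033,0,0,0.01],[0,0,0,0.0067,0,0,0.01],[0,0,0,0.0067,0,0,0.01]]})

```text
clock: 8.18
eef_pos: [0.5573, -0.1799, 0.0783]
tool_rot: [1.0, -0.003, -0.001, 0.001]
ft_force: [-9.4, -0.5, 15.3]
grip_width: 0.0149
grasp_force: 61.2
```

```bash
python3 -c "
from s import *
st()
im=bot.camera('scene')
cv2.imwrite('pics/p2.png',cv2.resize(im[190:320,100:280],None,fx=4,fy=4,interpolation=2)[:,:,::-1])"
```

```text
8.175 [ 0.5573 -0.1799  0.0783] yaw -0.0065 z [-0.0027 -0.0014 -1.    ] F [-9.4078 -0.5442 15.3422] w 0.01491376760720279 61.153990030288696
```

View pics/p2.png

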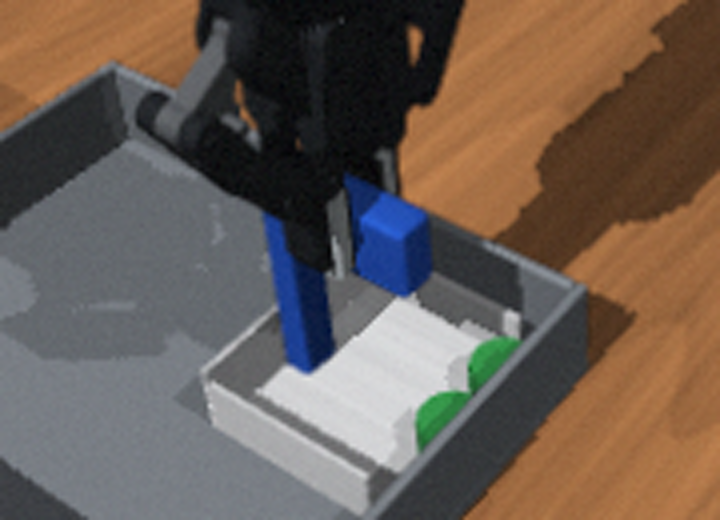

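The lip is now against the far wall (9 N) with both caps over the pan's front. I tilt the mouth up while keeping the lip by the wall, so the caps slide back, then check.

In the tool's units: -0.018 m / 0.6 = -0.03, -0.013 m / 0.6 = -0.0217, 0.24 rad / 6.2832 = 0.0382.

Emit:
jog_arm(deltas={"motion": [[0,0.0064,0,-0.0067,0,-0.0033,0.01],[0,0.0127,0,-0.0117,0,-0.0067,0.01],[0,0.0191,0,-0.0167,0,-0.0092,0.01],[0,0.0255,0,-0.0217,0,-0.0117,0.01],[0,0.0318,0,-0.0258,0,-0.0133,0.01],[0,0.0382,0,-0.03,0,-0.015,0.01],[0,0.0382,0,-0.03,0,-0.015,0.01],[0,0.0382,0,-0.03,0,-0.015,0.01],[0,0.0382,0,-0.03,0,-0.015,0.01]]})

```text
clock: 9.35
eef_pos: [0.5413, -0.1792, 0.0851]
tool_rot: [0.993, -0.003, 0.119, 0.0]
ft_force: [-1.3, 0.5, -1.3]
grip_width: 0.0151
grasp_force: 58.9
```

```bash
python3 -c "
from s import *
st()
im=bot.camera('scene')
cv2.imwrite('pics/p3.png',cv2.resize(im[190:320,100:280],None,fx=4,fy=4,interpolation=2)[:,:,::-1])"
```

```text
9.35 [ 0.5413 -0.1792  0.0851] yaw -0.0060 z [ 0.2368 -0.0014 -0.9716] F [-1.3042  0.4828 -1.3035] w 0.015075685244481031 58.91458868980408
```

View pics/p3.png

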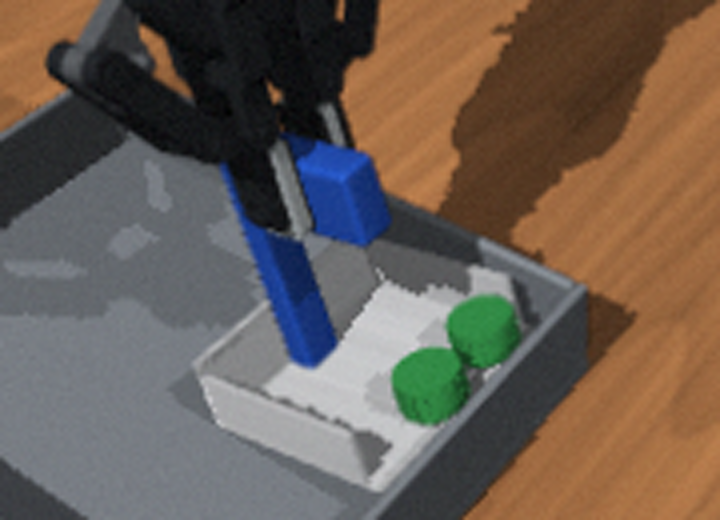

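Both caps are in the pan, at crop (483,330) and (430,385), clear of the lip. I lift slowly with a little more tilt, backing away from the wall.

In the tool's units: -0.104 m / 0.6 = -0.1733, -0.012 m / 0.6 = -0.02, 0.16 rad / 6.2832 = 0.0255.

Emit:
jog_arm(deltas={"motion": [[0,0.0016,0,-0.0067,0,-0.01,0.01],[0,0.0048,0,-0.0117,0,-0.02,0.01],[0,0.008,0,-0.0133,0,-0.04,0.01],[0,0.0111,0,-0.0133,0,-0.0633,0.01],[0,0.0143,0,-0.0117,0,-0.09,0.01],[0,0.0175,0,-0.0117,0,-0.1167,0.01],[0,0.0207,0,-0.01,0,-0.1417,0.01],[0,0.0239,0,-0.01,0,-0.16,0.01],[0,0.0255,0,-0.01,0,-0.17,0.01],[0,0.0255,0,-0.01,0,-0.1733,0.01]]})

```text
clock: 10.65
eef_pos: [0.5104, -0.1791, 0.1851]
tool_rot: [0.98, -0.003, 0.199, 0.001]
ft_force: [-0.6, -0.7, -1.2]
grip_width: 0.0152
grasp_force: 58.9
```

```bash
python3 -c "
from s import *
to(.4545,.0143,.16)
im=bot.camera('scene');cv2.imwrite('pics/q0.png',im[:,:,::-1])
for s,c in blobs(im,*GREEN)[1]: print(s,c,plane('scene',c,.12))
print([(s,c) for s,c in blobs(bot.camera('top'),*GREEN,10)[1]])"
```

```text
10.65 [ 0.5104 -0.1791  0.1851] yaw -0.0064 z [ 0.3895 -0.0025 -0.921 ] F [-0.5973 -0.6849 -1.1812] w 0.015150144154332596 58.88093590736389
tool delta [-0.0624 -0.193   0.0009]
[155 199  30  28 464] [169.3556 212.6444] [[ 0.5195 -0.1673  0.12  ]]
[(array([350, 190,   8,   7,  31], dtype=int32), array([352.9355, 192.6774])), (array([334, 196,  10,  10,  52], dtype=int32), array([337.5385, 199.3077]))]
```

In the tool's units: -0.193 m / 0.6 = -0.3217, -0.09 m / 0.6 = -0.15.

Emit:
jog_arm(deltas={"motion": [[0,0,0,-0.0017,-0.0067,0,0.01],[0,0,0,-0.0067,-0.0267,-0.0033,0.01],[0,0,0,-0.015,-0.0583,-0.0067,0.01],[0,0,0,-0.0267,-0.1,-0.0117,0.01],[0,0,0,-0.04,-0.15,-0.0167,0.01],[0,0,0,-0.055,-0.2033,-0.0233,0.01],[0,0,0,-0.0683,-0.2533,-0.0283,0.01],[0,0,0,-0.0783,-0.2917,-0.0333,0.01],[0,0,0,-0.085,-0.315,-0.0358,0.01],[0,0,0,-0.0867,-0.3217,-0.0367,0.01]]})

```text
clock: 12.0
eef_pos: [0.455, 0.0038, 0.1848]
tool_rot: [0.98, 0.003, 0.199, -0.003]
ft_force: [-0.3, -0.2, -1.9]
grip_width: 0.0151
grasp_force: 58.9
```

```bash
python3 -c "
from s import *
to(.4545,.0143,.0731)
im=bot.camera('scene');cv2.imwrite('pics/r0.png',im[:,:,::-1])
print([(s,c) for s,c in blobs(im,*GREEN)[1]])"
```

```text
12.0 [0.455  0.0038 0.1848] yaw 0.0062 z [ 0.3892  0.0066 -0.9211] F [-0.2876 -0.1511 -1.9081] w 0.015072732807533525 58.94457221031189
tool delta [-0.0439 -0.01    0.1028]
[(array([209, 140,  20,  15, 156], dtype=int32), array([220.0256, 146.5385]))]
```

In the tool's units: -0.4 rad / 6.2832 = -0.0637.

Emit:
jog_arm(deltas={"motion": [[0,-0.0064,0,0,0,0,0.01],[0,-0.0143,0,0,0,0,0.01],[0,-0.0223,0,0,0,0,0.01],[0,-0.0318,0,0,0,0,0.01],[0,-0.0414,0,0,0,0,0.01],[0,-0.0509,0,0,0,0,0.01],[0,-0.0589,0,0,0,0,0.01],[0,-0.0637,0,0,0,0,0.01],[0,-0.0637,0,0,0,0,0.01]]})

```text
clock: 13.18
eef_pos: [0.456, 0.003, 0.1846]
tool_rot: [1.0, 0.003, -0.0, -0.002]
ft_force: [-0.2, -0.9, -0.5]
grip_width: 0.0152
grasp_force: 58.9
```

```bash
python3 -c "
from s import *
to(.4545,.0143,.0731)
im=bot.camera('scene');cv2.imwrite('pics/r1.png',im[:,:,::-1])
print([(s,c) for s,c in blobs(im,*GREEN)[1]])
print([(s,c) for s,c in blobs(bot.camera('top'),*GREEN,5)[1]])
print([proj('scene',[x,y,.12]) for x,y in((.49,.03),(.49,0))])"
```

```text
13.175 [0.456  0.003  0.1846] yaw 0.0063 z [-0.0002  0.0036 -1.    ] F [-0.2172 -0.8962 -0.4819] w 0.015195079853310608 58.92368674278259
tool delta [-0.0014 -0.0109  0.1115]
[(array([198, 135,  19,  21, 268], dtype=int32), array([207.209, 145.194]))]
[]
[array([[234.1308, 150.3136]]), array([[224.145 , 157.1301]])]
```

In the tool's units: 0.109 m / 0.6 = 0.1817, -0.011 m / 0.6 = -0.0183, -0.085 rad / 6.2832 = -0.0135.

Emit:
jog_arm(deltas={"motion": [[0,0,-0.0016,0,-0.0033,0.0133,0.01],[0,0,-0.0048,-0.0017,-0.0083,0.0417,0.01],[0,0,-0.008,-0.0017,-0.0133,0.075,0.01],[0,0,-0.0111,-0.0017,-0.0167,0.1083,0.01],[0,0,-0.0135,-0.0017,-0.0183,0.1383,0.01],[0,0,-0.0135,-0.0017,-0.0183,0.16,0.01],[0,0,-0.0135,-0.0017,-0.0183,0.1733,0.01],[0,0,-0.0135,-0.0017,-0.0183,0.18,0.01],[0,0,-0.0135,-0.0017,-0.0183,0.1817,0.01],[0,0,-0.0135,-0.0017,-0.0183,0.1817,0.01]]})

```text
clock: 14.52
eef_pos: [0.4547, 0.0149, 0.0763]
tool_rot: [0.999, 0.046, 0.0, -0.002]
ft_force: [-0.9, -0.1, -1.0]
grip_width: 0.0153
grasp_force: 58.9
```

Emit:
jog_arm(deltas={"motion": [[0,0,0,0,0,0.0017,0.01],[0,0,0,0,0,0.0017,0.01]]})

```text
clock: 14.78
eef_pos: [0.4545, 0.0149, 0.0751]
tool_rot: [0.999, 0.046, 0.0, -0.002]
ft_force: [-0.3, -1.0, -2.0]
grip_width: 0.0149
grasp_force: 58.9
```

Emit:
jog_arm(deltas={"motion": [[0,0,0,0,0,0.0017,0.01],[0,0,0,0,0,0.0017,0.01]]})

```text
clock: 15.02
eef_pos: [0.4543, 0.0149, 0.0739]
tool_rot: [0.999, 0.046, 0.0, -0.002]
ft_force: [0.0, 0.1, -0.7]
grip_width: 0.0152
grasp_force: 58.9
```

In the tool's units: 0.001 m / 0.6 = 0.0017.

Emit:
jog_arm(deltas={"motion": [[0,0,0,0,0,0.0017,0.01],[0,0,0,0,0,0.0017,0.01]]})

```text
clock: 15.28
eef_pos: [0.4544, 0.015, 0.0732]
tool_rot: [0.999, 0.046, 0.0, -0.002]
ft_force: [-0.7, 0.9, 2.1]
grip_width: 0.0151
grasp_force: 59.3
```

The scoop is on the desk. I release it, rise and look.

In the tool's units: -0.16 m / 0.6 = -0.2667, -0.12 m / 0.6 = -0.2.

Emit:
jog_arm(deltas={"motion": [[0,0,0,0,0,0,0.025],[0,0,0,0,0,0,0.04],[0,0,0,0,0,0,0.06],[0,0,0,0,0,0,0.08],[0,0,0,0,0,0,0.08],[0,0,0,0,0,-0.05,0.08],[0,0,0,0,0,-0.1167,0.08],[0,0,0,0,0,-0.2,0.08],[0,0,0,0,0,-0.2667,0.08]]})

```text
clock: 16.4
eef_pos: [0.4546, 0.0143, 0.235]
tool_rot: [0.999, 0.046, 0.001, -0.002]
ft_force: [-0.0, -0.2, 0.6]
grip_width: 0.08
grasp_force: 0.0
```

Emit:
jog_arm(deltas={"motion": [[0,0,0,0,0.1,-0.05,0.08],[0,0,0,0,0.2,-0.05,0.08],[0,0,0,0,0.3,-0.05,0.08],[0,0,0,0,0.4,-0.05,0.08],[0,0,0,0,0.5,-0.05,0.08],[0,0,0,0,0.5,-0.05,0.08],[0,0,0,0,0.5,-0.05,0.08]]})

```text
clock: 17.27
eef_pos: [0.4816, -0.2844, 0.2613]
tool_rot: [0.999, 0.046, -0.0, -0.002]
ft_force: [0.2, 0.5, -1.3]
grip_width: 0.0798
grasp_force: 0.0
```

```bash
python3 -c "
from s import *
st()
a,b=bot.camera('scene'),bot.camera('top')
for n,i in(('scene',a),('top',b)):
  print([(s,c,plane(n,c,.012)) for s,c in blobs(i,*GREEN,10)[1]])
cv2.imwrite('pics/f.png',np.hstack([cv2.resize(a[130:250,150:280],None,fx=3,fy=3,interpolation=2),cv2.resize(b[180:300,190:320],None,fx=3,fy=3,interpolation=2)])[:,:,::-1])"
```

```text
17.275 [ 0.4816 -0.2844  0.2613] yaw 0.0916 z [-0.001   0.0047 -1.    ] F [ 0.2297  0.4959 -1.3078] w 0.07983077246061901 0.0
[(array([205, 183,  16,  21, 228], dtype=int32), array([212.3202, 193.    ]), array([[0.4393, 0.0245, 0.012 ]]))]
[(array([235, 246,   9,   9,  65], dtype=int32), array([238.7077, 250.4769]), array([[0.4325, 0.0409, 0.012 ]]))]
```

View pics/f.png

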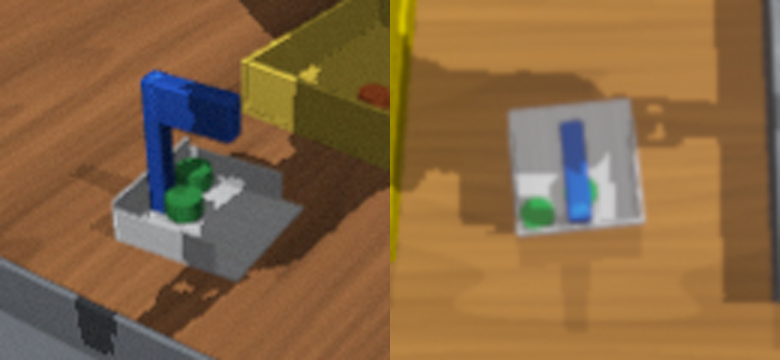

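Both caps sit in the back of the scoop (left crop (195,175) and (184,203)). The scoop is flat at its starting place and the robot is clear.

```bash
python3 -c "
from workcell import bot
print(bot.job_done())"
```

```text
the job is handed in; nothing more can be done
None
```

The job is handed in: both green caps are in the blue-handled scoop, which sits flat on the desk about where it started; the robot finished clear at about 17 s, never touching the caps with the fingers.

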